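Clear the sanding bench with the extraction lever set

ROBOT

A 7-joint arm with a two-finger parallel gripper is mounted at the origin on the work surface. World frame = base frame: x ahead of the robot, y to its left, z up, the work surface at z = 0. Lengths are in m, angles in rad, forces in N, time in s.
With the tool pointing down it reaches from about 0.4 to 0.85 m from the base axis. Payload 10.4 kg.
Tool frame: the origin (TCP) lies at the very end of the fingers, on their centre line; the grasp point (between the pads) lies 19 mm behind it; z points along the fingers, y is the line along which they close (so a half turn about z gives the same grasp; the last joint's range is limited). The gripper opens to 87 mm and grips with 3 to 60 N. Pads are 19 mm wide; open, the fingers measure 117 mm over their backs; the gripper's body (75 mm by 190 mm) begins 51 mm behind the grasp point.
Start: joints at [-1.166, 0.332, -0.065, 1.46, 0.022, 1.35, -0.088], TCP at [0.259, 0.569, 0.223] pointing down, gripper open.
Joint ranges: [-2.6, 2.6], [-0.5, 2.12], [-1.47, 1.34], [0.16, 2.42], [-1.27, 4.41], [0.06, 2.06], [-2.6, 2.6]. Speed limits (rad/s): [2.22, 2.22, 2.79, 2.79, 3.14, 3.14, 3.14].

INTERFACE

Orientations are given as a unit quaternion [x, y, z, w].
In Python, from bench import read_state, cams, workorder gives the robot as it stands.
- The arm moves only by the shell command python3 -m crank 'ROWS' [FORCE]. ROWS is text: rows parted by semicolons, each of 5 numbers parted by spaces: the shift along the tool's x, y, z scaled (see below), then the turn about the tool's z scaled (see below), then the opening, from -1 (shut) to 1 (fully open). In form: dx dy dz yaw jaw; .... A call has 1 to 10 rows; each row shifts and turns the commanded pose from where the row before left it, along the tool's axes as they then stand; what a row does not reach is not made up. The controller multiplies each number of a shift by 200 mm and each number of a turn by 90 degrees. A row lasts 1/10 s, in which the tool goes at most 50 mm and 8.59 degrees, less where a joint would pass 70% of its speed; a pose out of reach is approached as far as the arm can. A call with a number of a shift or a turn outside -1 to 1 is refused whole. A call with a gripper value outside its range is refused whole. The fingers move at their own pace and stop on an object; FORCE is the grip in N (left out, the last holds). Time passes only in rows, so rows that do not move let the fingers close. It gives the time, the measured TCP pose, the force, the opening and the grip force at its end, in the units of the state.
- read_state(): the state, without advancing time (a new reading comes with each control period).
- cams.camera(name): name is "scene" or "side" or "wrist"; returns a dict with "img" (400x640x3 uint8, blue, green, red), "K" (3x3 intrinsics, pixels), "dist" ([k1, k2, p1, p2, k3] as OpenCV has them; the pictures are not rectified), "xyz" and "attitude" of the camera in the world; the wrist camera has in their place "mount" (4x4, takes a point from camera to tool coordinates, whose origin is the TCP and whose axes are the flange's). Camera axes: x right, y down, z forward; pixel columns grow to the right and rows downward; lengths in m; the calibration is good to about 2 mm. A picture is of the moment at which its call begins: read the wrist's pose just before it. There is no depth.
- workorder.close_job(): hands the job in; it is judged then, once.
The state is a dict: "time": time; "joint_positions": joint angles; "joint_vel": joint speeds; "joint_torque": joint torques, N m; "ee_pos": TCP position; "eef_rot": TCP orientation; "ft_force": force on the tool from outside, world axes, zero at the start; "torque": the same for the moment, N m; "width": finger opening in m; "grip_force": force on a finger pad.
Only numpy, scipy, OpenCV 4.12 (cv2) and the standard library are available. Lean on these libraries where they do the work, as an engineer would, in place of code of your own. Each camera call takes 0.05 s, during which the arm holds its last target. There are 200 camera calls.

TASK

Before moving anything else, swing the lever of the dust extraction diverter to the 40 degree mark on the side (left or right) where the tray with the sanding block stands. With the lever left there, put every sanding block and every hydraulic coupling lying on the bench into the tray that already holds one of its kind. When all are away, set the lever back upright at the middle mark and let go; leave the spray can, the jar and the tape roll where they are, and both samples in their trays.

Things in the scene. Friction and masses are not known exactly. Their poses are not given: they have to be found in the camera images.
- lever (a joint): angle (rad) of the diverter lever: 0 = upright at the middle mark, positive = leaning left (towards +y), negative = leaning right (towards -y); end stops at +-1.0. Three black marks at the rim of the white dial behind it stand at 0 and at +-0.698 rad (40 degrees). It stays where it is left; about 2 N at the ball moves it
- lever_ball (a point): centre of the black ball, 36 mm in diameter, at the lever's end; the ball can be pinched from above. The stem under it is a 12 mm steel rod
- lever_pivot (a point): point on the lever's hinge axis, 90 mm above the bench; the ball's centre is 130 mm from it. The axes are those of the diverter housing: z up, the hinge axis is its x (roughly away from the robot), the lever swings in its y-z plane. 
- diverter: fixed diverter housing: sheet-metal box 80 (x) x 130 (y) x 70 (z) mm, with a 60 mm round duct stub at each y side (200 mm over both) and one at the back; the dial is 144 mm in diameter and 20 mm nearer the robot than the lever. Origin under its centre, straight below the lever pivot
- tray_a: low open steel tray fixed to the bench, 210 x 210 mm outside, 40 mm high, walls and floor 5 mm thick (inside 200 x 200 mm); origin at the centre of its underside, z up. Two like trays stand left (+y) and right (-y) of the work area, and which is on which side changes. This one holds the sample sanding block at the start
- tray_b: low open steel tray fixed to the bench, 210 x 210 mm outside, 40 mm high, walls and floor 5 mm thick (inside 200 x 200 mm); origin at the centre of its underside, z up. Two like trays stand left (+y) and right (-y) of the work area, and which is on which side changes. This one holds the sample hydraulic coupling at the start
- block1: loose hand sanding block: plain rectangular cork block with a dark rubber sole, 90 (x) x 45 (y) x 30 (z) mm, 0.06 to 0.13 kg, starts lying flat on the bench; origin at its centre (15 mm above the bench), x along its length. May be absent (None)
- block2: loose hand sanding block: plain rectangular cork block with a dark rubber sole, 90 (x) x 45 (y) x 30 (z) mm, 0.06 to 0.13 kg, starts lying flat on the bench; origin at its centre (15 mm above the bench), x along its length. May be absent (None)
- block3: loose hand sanding block: plain rectangular cork block with a dark rubber sole, 90 (x) x 45 (y) x 30 (z) mm, 0.06 to 0.13 kg, starts lying flat on the bench; origin at its centre (15 mm above the bench), x along its length. May be absent (None)
- coupling1: loose hydraulic coupling: square steel body 36 x 36 mm and 50 mm long, with a round brass spigot 24 mm in diameter and 20 mm long at each end, 90 mm overall, about 0.25 kg, starts lying on a flat; origin at its centre (18 mm above the bench), x along its length. May be absent (None)
- coupling2: loose hydraulic coupling: square steel body 36 x 36 mm and 50 mm long, with a round brass spigot 24 mm in diameter and 20 mm long at each end, 90 mm overall, about 0.25 kg, starts lying on a flat; origin at its centre (18 mm above the bench), x along its length. May be absent (None)
- coupling3: loose hydraulic coupling: square steel body 36 x 36 mm and 50 mm long, with a round brass spigot 24 mm in diameter and 20 mm long at each end, 90 mm overall, about 0.25 kg, starts lying on a flat; origin at its centre (18 mm above the bench), x along its length. May be absent (None)
- block_sample: sanding block like the loose ones (90 x 45 x 30 mm, origin at its centre) that lies in its tray from the start, near the tray's robot side
- coupling_sample: hydraulic coupling like the loose ones (90 mm long, origin at its centre) that lies in its tray from the start, near the tray's robot side
- spray_can: bystander: standing spray can, 60 mm in diameter, 190 mm high, origin under its base
- filler_tin: bystander: standing jar of filler, 80 mm in diameter, 90 mm high, origin under its base
- tape_roll: bystander: roll of tape lying flat, 80 mm in diameter, 25 mm high, origin under its centre
There are look-alikes about, which are no part of the job. Several things have the shape of the diverter; the one meant has the colours described above. Leave any green or purple look-alike of the coupling1 alone.

How it is judged:
By the outcome, as a careful person would: the job done as asked, in the order asked, and still so for the second after the job is handed in, with the robot touching nothing.
Of block1, block2, block3, coupling1, coupling2, coupling3 only 4 to 6 are there at a start; the rules pass over those that are not, and their reading is None.
At some moment in a run one of block1, block2, block3, coupling1, coupling2, coupling3 may be knocked a few centimetres aside while the robot is not near it.
Once in a run the grip may slacken for a moment while it holds something.
It also fails if it takes over 210 s, if anything falls off the work surface, if the arm or the gripper's body presses on something with over 40 N, if the wrist force passes 120 N, or if a joint passes its speed limit or range.

## Working session

There is one attempt and no reset: what is moved stays moved. The work goes in short steps, Python scripts to look and compute and a shell command to move; the robot and the scene stay as the last step left them, time stands still between calls to the robot, and variables do not carry over. Pictures are saved under pics/ and viewed, at most 14 in all, crops included, and the job is handed in when it is done.

```bash
ls && mkdir -p pics
python3 - <<'E'
from bench import read_state, cams
import cv2, numpy as np
s=read_state(); print({k:np.round(v,3).tolist() for k,v in s.items()})
for n in ["scene","side","wrist"]:
    c=cams.camera(n); cv2.imwrite(f"pics/{n}0.png",c["img"])
    print(n,{k:np.round(v,4).tolist() for k,v in c.items() if k!="img"})
E
```

```text
pics
{'time': 0.0, 'joint_positions': [-1.166, 0.333, -0.065, 1.461, 0.022, 1.35, -0.089], 'joint_vel': [-0.003, -0.0, 0.002, -0.0, -0.001, -0.0, -0.002], 'joint_torque': [-0.0, -62.328, 0.025, -38.989, -0.061, 0.04, 0.0], 'ee_pos': [0.259, 0.568, 0.222], 'eef_rot': [0.212, 0.977, -0.001, -0.0], 'ft_force': [-0.243, -1.212, -0.31], 'torque': [0.026, 0.028, 0.014], 'grip_force': 0.0, 'width': 0.087}
scene {'K': [[433.053, 0.0, 316.67], [0.0, 433.053, 203.1607], [0.0, 0.0, 1.0]], 'dist': [-0.0441, 0.0, 0.0, 0.0, 0.0], 'xyz': [1.2403, 0.4214, 0.9278], 'attitude': [0.4696, 0.788, -0.3438, -0.2007]}
side {'K': [[464.4607, 0.0, 322.5127], [0.0, 464.4607, 200.7337], [0.0, 0.0, 1.0]], 'dist': [-0.0504, 0.0, 0.0, 0.0, 0.0], 'xyz': [-0.2727, -0.7335, 1.0775], 'attitude': [0.8444, -0.3404, 0.1634, -0.3801]}
wrist {'K': [[295.6188, 0.0, 319.5944], [0.0, 295.6188, 199.9533], [0.0, 0.0, 1.0]], 'dist': [-0.0115, 0.0, 0.0, 0.0, 0.0], 'mount': [[0.0018, -0.9633, -0.2684, 0.0747], [1.0, 0.0016, 0.0009, -0.0005], [-0.0004, -0.2684, 0.9633, -0.1633], [0.0, 0.0, 0.0, 1.0]]}
```

View pics/scene0.png

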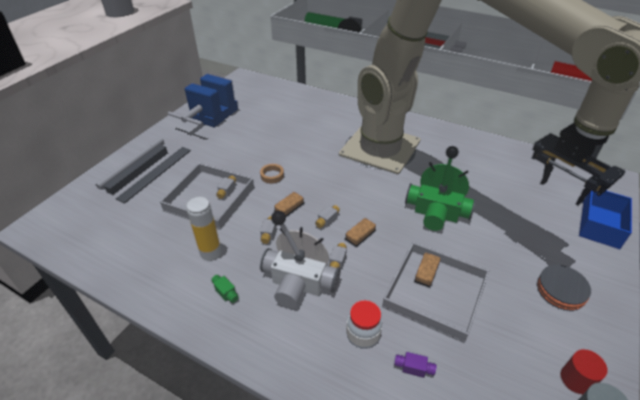

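View pics/side0.png

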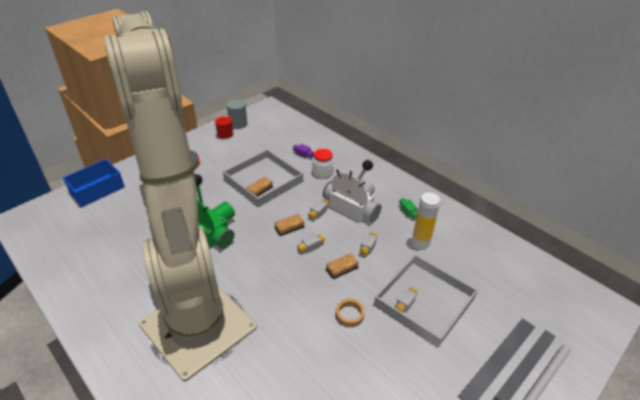

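Scene view: the tray with the sanding block (428,268) is on the +y side, so the lever has to lean left (+40°). The candidates for the diverter are the grey/white housing at (300,265), with its ball at (279,217), and the green one at (440,200), with its ball at (452,152). I choose the grey/white one. Loose things are:
- **Blocks:** (289,204) and (360,232).
- **Couplings:** (327,217), (340,255) and (267,232).
- **Coupling look-alikes to leave alone:** green (225,288) and purple (415,363).

Side view: the same five loose things are at (342,265), (290,224), (311,243), (319,208) and (370,243). The ball is at (367,165).

```bash
cat > h.py <<'E'
import numpy as np, cv2
from scipy.spatial.transform import Rotation as R
from bench import read_state, cams
def grab(n):
    s=read_state(); c=cams.camera(n)
    if n=="wrist":
        T=np.eye(4); T[:3,:3]=R.from_quat(s["eef_rot"]).as_matrix(); T[:3,3]=s["ee_pos"]
        T=T@np.array(c["mount"]); c["P"],c["M"]=T[:3,3],T[:3,:3]
    else: c["P"],c["M"]=np.array(c["xyz"]),R.from_quat(c["attitude"]).as_matrix()
    return c
def ray(c,px):
    p=cv2.undistortPoints(np.array([[px]],float),np.array(c["K"]),np.array(c["dist"]))[0,0]
    d=c["M"]@[p[0],p[1],1]; return c["P"],d/np.linalg.norm(d)
def plane(c,px,z):
    o,d=ray(c,px); return o+d*(z-o[2])/d[2]
def tri(a,pa,b,pb):
    o1,d1=ray(a,pa);o2,d2=ray(b,pb)
    t=np.linalg.lstsq(np.c_[d1,-d2],o2-o1,rcond=None)[0]
    p,q=o1+t[0]*d1,o2+t[1]*d2; return (p+q)/2,np.linalg.norm(p-q)
def proj(c,X):
    Rm=c["M"].T; return cv2.projectPoints(np.array(X,float).reshape(-1,3),cv2.Rodrigues(Rm)[0],-Rm@c["P"],np.array(c["K"]),np.array(c["dist"]))[0][:,0]
def blobs(m,lo=8,hi=1e9):
    n,_,st,ce=cv2.connectedComponentsWithStats(m.astype(np.uint8))
    return [(np.round(ce[i],1),int(st[i,4])) for i in range(1,n) if lo<=st[i,4]<=hi]
E
python3 - <<'E'
from h import *
a,b=grab("scene"),grab("side")
def hsv(c): return cv2.cvtColor(c["img"],cv2.COLOR_BGR2HSV)
for n,c in (("scene",a),("side",b)):
    H=hsv(c); m=(H[...,0]>5)&(H[...,0]<25)&(H[...,1]>95)&(H[...,2]>70)
    print(n,"orange",[(p.tolist(),s) for p,s in blobs(m) if 150<p[0]<560 and 120<p[1]<350])
    k=H[...,2]<50
    print(n,"black",[(p.tolist(),s) for p,s in blobs(k,20,400) if 150<p[0]<480 and 100<p[1]<350])
pts=dict(ball=((279,217),(367.5,165)),b1=((289,204),(342,265)),b2=((360,232),(290,224)),c1=((327,217),(311,243)),c2=((340,255),(319,208)),c3=((267,232),(370,243)),bs=((428,268),(260,186)),cs=((227,187),(407,298)))
for k,(p,q) in pts.items(): print(k,*[np.round(x,3) for x in tri(a,p,b,q)])
A=cv2.resize(a["img"][160:330,200:400],None,fx=2,fy=2,interpolation=3);B=cv2.resize(b["img"][140:310,260:460],None,fx=2,fy=2,interpolation=3)
A2=cv2.resize(a["img"][130:260,390:490],None,fx=2,fy=2,interpolation=3)
cv2.imwrite("pics/crop1.png",np.hstack([A,B]))
E
```

```text
scene orange [([548.8, 153.1], 17), ([277.9, 169.2], 30), ([264.8, 174.3], 33), ([232.2, 177.1], 13), ([220.9, 193.1], 44), ([288.5, 202.3], 256), ([336.0, 207.4], 13), ([320.3, 222.1], 54), ([360.2, 230.0], 318), ([206.1, 237.2], 538), ([265.3, 237.6], 59), ([341.8, 244.6], 17), ([427.5, 267.7], 409), ([334.6, 264.1], 35), ([558.1, 300.4], 252)]
scene black [([451.5, 152.6], 72), ([278.7, 218.2], 88)]
side orange [([196.1, 163.3], 23), ([259.6, 185.7], 231), ([326.0, 201.2], 19), ([312.2, 214.4], 52), ([423.8, 227.7], 430), ([288.7, 223.8], 326), ([373.1, 233.8], 11), ([321.1, 237.7], 29), ([301.6, 247.2], 58), ([364.0, 250.6], 67), ([341.6, 264.8], 404), ([413.0, 289.2], 16), ([349.4, 312.1], 363), ([400.3, 306.5], 57)]
side black [([367.1, 165.3], 52), ([197.8, 180.1], 38), ([168.4, 334.9], 22)]
ball [ 0.653 -0.007  0.21 ] 0.004
b1 [ 0.429 -0.125  0.014] 0.001
b2 [0.433 0.116 0.013] 0.002
c1 [0.424 0.005 0.014] 0.0
c2 [0.548 0.104 0.023] 0.01
c3 [ 0.56  -0.122  0.013] 0.003
bs [0.477 0.331 0.023] 0.005
cs [ 0.465 -0.339  0.023] 0.007
```

View pics/crop1.png

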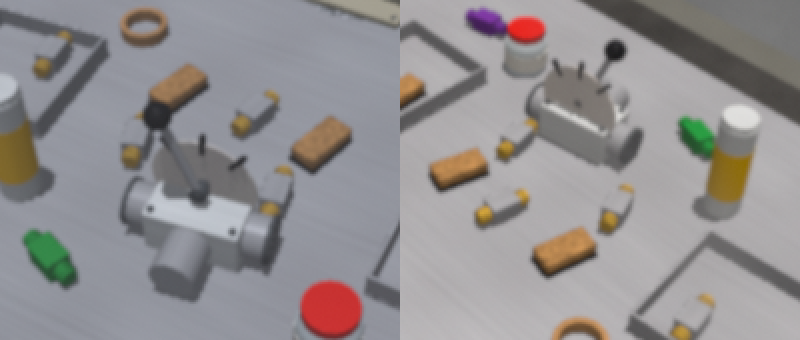

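Close crop: the white dial with three black marks on the grey housing is the right one, and its lever leans right (−y). I'll raise the tool, square it to the world axes and look down from the wrist.

```bash
python3 -m crank '0 0 -0.24 -0.09 1;0 0 -0.24 -0.09 1;0 0 -0.24 -0.09 1;0 0 -0.15 0 1;0 0 0 0 1' 20 && python3 -m crank '-0.1 -0.22 0 0 1;-0.1 -0.22 0 0 1;-0.1 -0.22 0 0 1;-0.1 -0.22 0 0 1;-0.1 -0.22 0 0 1;-0.1 -0.22 0 0 1;-0.1 -0.22 0 0 1;-0.1 -0.22 0 0 1;-0.1 -0.22 0 0 1;-0.1 -0.22 0 0 1' && python3 -m crank '-0.1 -0.22 0 0 1;-0.1 -0.22 0 0 1;-0.1 -0.22 0 0 1;0 0 0 0 1;0 0 0 0 1;0 0 0 0 1'
```

```text
time: 0.75
ee_pos: [0.2596, 0.5696, 0.4018]
eef_rot: [0.002, 1.0, 0.004, 0.001]
ft_force: [-0.3, 0.3, -0.6]
width: 0.0871
grip_force: 0.0
time: 1.75
ee_pos: [0.4579, 0.1259, 0.396]
eef_rot: [0.002, 1.0, 0.0, -0.0]
ft_force: [1.6, 0.3, 0.2]
width: 0.0871
grip_force: 0.0
time: 2.35
ee_pos: [0.5169, -0.0031, 0.396]
eef_rot: [0.001, 1.0, 0.0, -0.0]
ft_force: [0.4, -0.1, 0.3]
width: 0.0871
grip_force: 0.0
```

Run:
```python
from h import *
import pickle
s=read_state(); print(s["time"],np.round(s["ee_pos"],4),np.round(R.from_quat(s["eef_rot"]).as_matrix()[:,0],3))
c=grab("wrist"); cv2.imwrite("pics/w1.png",c["img"]); pickle.dump(c,open("w1.pkl","wb"))
H=cv2.cvtColor(c["img"],cv2.COLOR_BGR2HSV); m=(H[...,0]>5)&(H[...,0]<25)&(H[...,1]>95)&(H[...,2]>70)
print([(p.tolist(),n) for p,n in blobs(m,20)]); print([(p.tolist(),n) for p,n in blobs(H[...,2]<50,20)])
```

```text
2.35 [ 0.5169 -0.0031  0.396 ] [-1.     0.002  0.001]
[([166.0, 43.1], 1280), ([327.0, 83.0], 167), ([248.7, 108.2], 1384), ([387.7, 108.7], 1394), ([121.1, 108.0], 189), ([507.0, 135.7], 1455), ([319.3, 125.2], 152), ([133.9, 148.5], 168), ([373.4, 158.2], 163), ([248.0, 160.4], 152), ([262.8, 196.2], 123), ([378.7, 196.2], 124), ([196.1, 249.6], 538), ([153.2, 273.9], 726), ([486.0, 274.0], 733), ([459.4, 319.2], 3936), ([451.4, 397.8], 29)]
[([262.7, 111.2], 60), ([490.3, 134.9], 145), ([12.2, 182.7], 184), ([324.7, 329.2], 72518), ([377.6, 239.4], 69), ([315.8, 248.4], 68), ([347.6, 248.0], 41), ([316.6, 290.6], 165)]
```

View pics/w1.png

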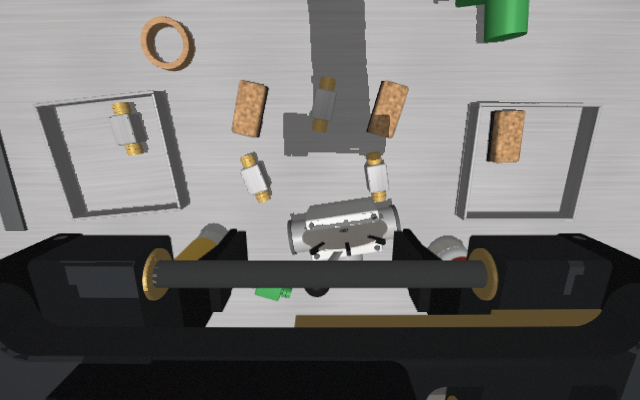

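The wrist view shows:
- **Diverter:** at (345,235), with dial marks at (316,248), (348,248) and (378,239). The ball at (316,290) is partly hidden by the gripper.
- **Blocks:** (249,108) and (388,108).
- **Couplings:** spigots at (327,83)/(319,125), (248,160)/(263,196) and (373,158)/(379,196).
- **Trays:** the left one is around (525,160) with a block, the right one around (113,155) with a coupling.

Next I'll compute the positions.

Run:
```python
from h import *
import pickle
c=pickle.load(open("w1.pkl","rb")); a,b=grab("scene"),grab("side"); r=lambda x:np.round(x,4)
print("ball", *[r(x) for x in tri(a,(278.7,218),b,(367.1,165.3))])
print("marks: mid",*[r(x) for x in tri(c,(347.6,248),a,(301,231.5))]," left",*[r(x) for x in tri(c,(377.6,239.4),a,(319,241))])
ml,mm,mr=plane(c,(377.6,239.4),.14),plane(c,(347.6,248),.155),plane(c,(315.8,248.4),.14)
print(r(ml),r(mm),r(mr),"yaw",np.arctan2(-(ml-mr)[0],(ml-mr)[1]))
# black marks by side cam
for z in (.018,):
  for p,q in (((327,83),(319.3,125.2)),((373.4,158.2),(378.7,196.2)),((248,160.4),(262.8,196.2)),((121.1,108),(133.9,148.5))):
    P,Q=plane(c,p,z),plane(c,q,z); d=Q-P; print("coup",r((P+Q)/2),"len",r(np.linalg.norm(d)),"ang deg",r(np.degrees(np.arctan2(d[1],d[0]))))
H=cv2.cvtColor(c["img"],cv2.COLOR_BGR2HSV); m=((H[...,0]>5)&(H[...,0]<25)&(H[...,1]>70)&(H[...,2]>45)).astype(np.uint8)
for ct in cv2.findContours(m,0,2)[0]:
    if 1000<cv2.contourArea(ct)<2000 :
        P=np.array([plane(c,x[0],.03)[:2] for x in ct.astype(float)],np.float32); bx=cv2.minAreaRect(P)
        v=cv2.boxPoints(bx); e=v[1]-v[0]; f=v[2]-v[1]; l=e if np.hypot(*e)>np.hypot(*f) else f
        print("block",r(bx[0]),r(bx[1]),"ang",r(np.degrees(np.arctan2(l[1],l[0]))))
# heights by two views: scene/wrist
for n,p,q in (("b1",(249,108),(288.5,203)),("b2",(388,108.7),(360.2,230.5)),("c1",(319.3,125.2),(320.3,222.1)),("c2",(378.7,196.2),(334.6,264.1)),("c3",(262.8,196.2),(265.3,237.6))): print(n,*[r(x) for x in tri(c,p,a,q)])
print("trays"); 
for z,pp in ((.04,((470,102),(600,106),(575,217),(457,218))),(.04,((37,105),(165,91),(188,206),(75,217)))):
    print([r(plane(c,p,z)[:2]).tolist() for p in pp])
```

```text
ball [ 0.6539 -0.0059  0.2077] 0.0016
marks: mid [0.6271 0.0385 0.1588] 0.0003  left [0.6206 0.0851 0.1426] 0.0011
[0.6215 0.0861 0.14  ] [0.6288 0.039  0.155 ] [ 0.6364 -0.0085  0.14  ] yaw 0.15586001806201952
coup [0.4196 0.0037 0.018 ] len 0.0716 ang deg -10.6737
coup [0.5494 0.1028 0.018 ] len 0.0732 ang deg 10.6374
coup [ 0.5513 -0.1219  0.018 ] len 0.0719 ang deg 19.2067
coup [ 0.4599 -0.346   0.018 ] len 0.0715 ang deg 8.858
block [0.4736 0.3272] [0.0894 0.0536] ang 2.9262
block [0.4279 0.1137] [0.0462 0.0883] ang -15.4609
block [ 0.4274 -0.1241] [0.0466 0.0884] ang -13.9963
b1 [ 0.4256 -0.1276  0.0142] 0.0014
b2 [0.4274 0.1168 0.0154] 0.0031
c1 [ 0.4545 -0.0022  0.0166] 0.0017
c2 [0.5825 0.109  0.0264] 0.0027
c3 [ 0.5846 -0.1092  0.0194] 0.0013
trays
[[0.4162, 0.2498], [0.4216, 0.4729], [0.62, 0.4755], [0.6216, 0.2531]]
[[0.4196, -0.4803], [0.3986, -0.2591], [0.5979, -0.2443], [0.6193, -0.4591]]
```

Housing yaw is about 0.156 rad, the pivot is at about (0.648, 0.042) and the lever now stands at about −0.39 rad. Its target puts the ball at (0.635, 0.125, 0.190). I'll pinch along the hinge axis so that the ball can turn in the pads.

```bash
python3 -m crank '0 0 0 0.09 1;0 0 0 0.09 1;0 0 0 0.09 1;0 0 0 0.09 1;0 0 0 0.09 1;0 0 0 0.09 1;0 0 0 0.09 1;0 0 0 0.09 1;0 0 0 0.09 1;0 0 0 0.09 1' && python3 -m crank '-0.03 0.17 0 0 1;-0.03 0.17 0 0 1;-0.03 0.17 0 0 1;-0.03 0.165 0 0 1;0 0 -0 0 1;0 0 0 0 1;0 0 0 0 1'
```

```text
time: 3.5
ee_pos: [0.517, -0.0034, 0.3966]
eef_rot: [0.652, 0.758, 0.0, -0.0]
ft_force: [1.0, -0.4, 0.3]
width: 0.0874
grip_force: 0.0
time: 4.2
ee_pos: [0.6536, -0.0071, 0.3973]
eef_rot: [0.651, 0.759, 0.0, 0.0]
ft_force: [-0.9, 0.4, 0.2]
width: 0.0874
grip_force: 0.0
```

```bash
python3 -m crank '0 0 0.2 0 1;0 0 0.2 0 1;0 0 0.2 0 1;0 0 0.2 0 1;0 0 0.12 0 1;0 0 0.1 0 1;0 0 0 0 1;0 0 0 0 1'
python3 - <<'E'
from h import *
for i in (0,): 
    a,b=grab("scene"),grab("side"); cv2.imwrite("pics/l1.png",np.hstack([cv2.resize(x[120:300,200:400],None,fx=2,fy=2,interpolation=3) if k==0 else cv2.resize(x[110:290,280:480],None,fx=2,fy=2,interpolation=3) for k,x in enumerate((a["img"],b["img"]))]))
E
```

```text
time: 5.0
ee_pos: [0.6541, -0.007, 0.1942]
eef_rot: [0.651, 0.759, 0.001, 0.0]
ft_force: [0.5, -1.1, 1.0]
width: 0.0868
grip_force: 0.0
```

View pics/l1.png

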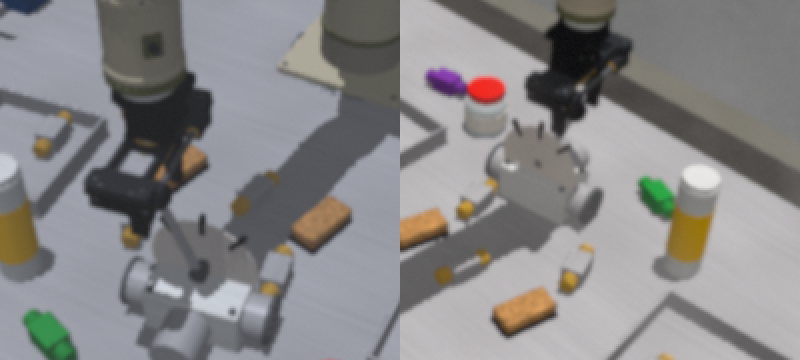

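The gripper straddles the ball, and the stem comes out between the fingers (crop 185,235). I'll close it.

```bash
python3 -m crank '0 0 0 0 -1;0 0 0 0 -1;0 0 0 0 -1;0 0 0 0 -1;0 0 0 0 -1;0 0 0 0 -1;0 0 0 0 -1' 12
```

```text
time: 5.8
ee_pos: [0.6542, -0.0073, 0.1925]
eef_rot: [0.651, 0.759, -0.0, -0.0]
ft_force: [-0.9, 0.7, -0.1]
width: 0.039
grip_force: 0.0
```

```bash
python3 -m crank '0 0 0 0 -1;0 0 0 0 -1;0 0 0 0 -1;0 0 0 0 -1' 12
```

```text
time: 6.2
ee_pos: [0.6539, -0.0074, 0.1925]
eef_rot: [0.651, 0.759, -0.0, -0.0]
ft_force: [-3.8, 0.1, 1.7]
width: 0.0354
grip_force: 12.0
```

```bash
python3 -m crank '0.06 0 -0.018 0 -1;0.06 0 -0.017 0 -1;0.065 0 -0.007 0 -1;0.065 0 -0.006 0 -1;0.065 0 0.006 0 -1;0.065 0 0.007 0 -1;0.062 0 0.019 0 -1;0.062 0 0.02 0 -1;0 0 0 0 -1;0 0 0 0 -1' && python3 -m crank '0.043 0 0.022 0 -1;0.044 0 0.023 0 -1;0.04 0 0.028 0 -1;0.04 0 0.028 0 -1;0 0 0 0 -1;0 0 0 0 -1;0 0 0 0 -1'
```

```text
time: 7.2
ee_pos: [0.6384, 0.0935, 0.1914]
eef_rot: [0.65, 0.76, -0.0, -0.001]
ft_force: [-4.6, 0.5, -2.7]
width: 0.0347
grip_force: 12.0
time: 7.9
ee_pos: [0.6336, 0.1249, 0.1718]
eef_rot: [0.651, 0.759, -0.0, -0.0]
ft_force: [-6.1, -0.4, -1.6]
width: 0.0349
grip_force: 12.0
```

```bash
python3 -m crank '0 0 0 0 1;0 0 0 0 1;0 0 0 0 1;0 0 0 0 1;0 0 0 0 1;0 0 0 0 1;0 0 0 0 1' && python3 -m crank '0 0 -0.1 0 1;0 0 -0.2 0 1;0 0 -0.2 0 1;0 0 -0.2 0 1;0 0 -0.2 0 1;0 0 -0.2 0 1;0 0 0 0 1;0 0 0 0 1'
python3 - <<'E'
from h import *
a,b=grab("scene"),grab("side")
for n,c in (("scene",a),("side",b)):
    k=cv2.cvtColor(c["img"],cv2.COLOR_BGR2HSV)[...,2]<50
    print(n,"black",[(p.tolist(),s) for p,s in blobs(k,20,400) if 150<p[0]<480 and 100<p[1]<350], proj(c,[.635,.1246,.1896]))
cv2.imwrite("pics/l2.png",np.hstack([cv2.resize(a["img"][130:310,220:420],None,fx=2,fy=2,interpolation=3),cv2.resize(b["img"][110:290,280:480],None,fx=2,fy=2,interpolation=3)]))
E
```

```text
time: 8.6
ee_pos: [0.6338, 0.1253, 0.1716]
eef_rot: [0.651, 0.759, 0.0, 0.0]
ft_force: [0.6, 0.6, 0.4]
width: 0.0821
grip_force: 0.0
time: 9.4
ee_pos: [0.6341, 0.1251, 0.3923]
eef_rot: [0.651, 0.759, 0.001, 0.001]
ft_force: [0.1, 0.2, 0.2]
width: 0.087
grip_force: 0.0
scene black [([451.2, 153.0], 54), ([331.1, 237.3], 112)] [[331.33663726 237.47647603]]
side black [] [[332.80326063 154.61117568]]
```

View pics/l2.png

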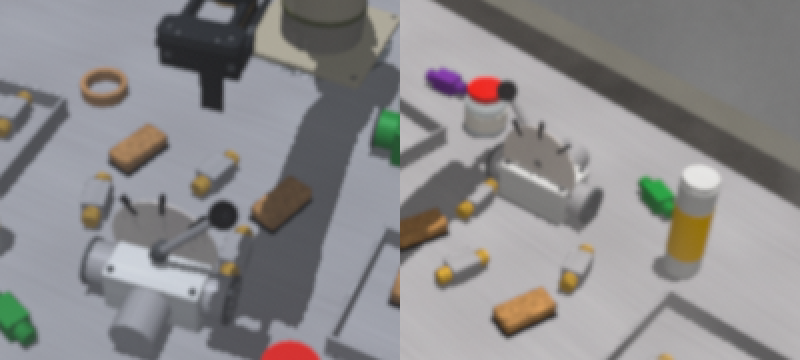

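The lever ball is at scene (331.1,237.3), against (331.3,237.5) predicted for 40°, so the lever is set. Next I'll pin down the tray geometry and the bystanders from the earlier wrist image.

```bash
cat >> h.py <<'E'
def go(p,ang=None):
    """units (200 mm / 90 deg) from the present tool pose to xyz p and tool-x heading ang (deg); shift given in axes after the turn"""
    s=read_state(); M=R.from_quat(s["eef_rot"]).as_matrix(); h=np.degrees(np.arctan2(M[1,0],M[0,0]))
    t=0 if ang is None else -((ang-h+180)%360-180)
    d=np.array(p)-s["ee_pos"]; a=np.radians(h-t); x=np.array([np.cos(a),np.sin(a),0]); y=np.array([np.sin(a),-np.cos(a),0])
    print("at",np.round(s["ee_pos"],4),"head",round(h,1),"-> turn",round(t/90,3),"dx",round(d@x/.2,3),"dy",round(d@y/.2,3),"dz",round(-d[2]/.2,3),"q7",round(s["joint_positions"][6],2))
E
python3 - <<'E'
from h import *
import pickle
c=pickle.load(open("w1.pkl","rb")); a,b=grab("scene"),grab("side"); im=c["img"]
cv2.imwrite("pics/trays.png",np.hstack([cv2.resize(im[80:230,30:200],None,fx=2.3,fy=2.3,interpolation=3),cv2.resize(im[80:230,445:615],None,fx=2.3,fy=2.3,interpolation=3)]))
print("jar top",tri(a,(365.5,313),b,(323,155)),"can top",tri(a,(199,205),b,(429,199)))
go([.54,.101,.25],190.6)
E
```

```text
jar top (array([0.71619081, 0.25302932, 0.08203816]), np.float64(0.0032688381364163197)) can top (array([ 0.68971958, -0.222359  ,  0.18331107]), np.float64(0.0009668209771001749))
at [0.6334 0.1253 0.3902] head 98.8 -> turn -1.02 dx 0.482 dy -0.034 dz 0.701 q7 -0.0
```

View pics/trays.png

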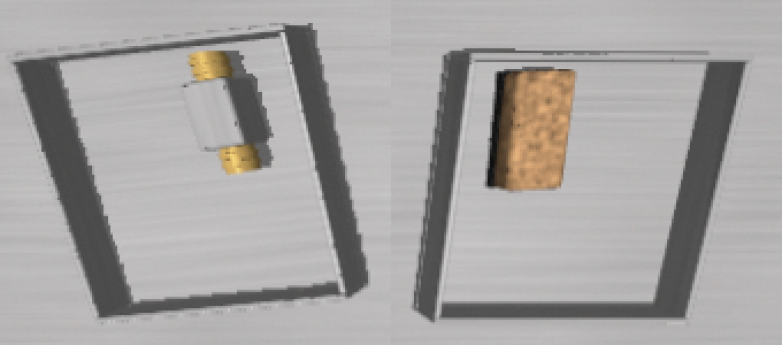

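Tray crop: the right-hand tray's rim corners are at crop (12,60), (285,27), (345,297) and (98,318). The left-hand tray's are at (470,55), (748,60), (685,320) and (438,320). The samples lie towards the robot side.

```bash
python3 - <<'E'
from h import *
import pickle
c=pickle.load(open("w1.pkl","rb"))
for nm,off,pp in (("b",(30,80,0),((12,60),(285,29),(345,297),(98,318))),("a",(445,80,391),((470,55),(748,60),(685,320),(438,320)))):
    P=np.array([plane(c,(off[0]+(u-off[2])/2.3,80+v/2.3),.04)[:2] for u,v in pp])
    e=P[1]-P[0]+P[2]-P[3]; print(nm,"ctr",np.round(P.mean(0),4),"yaw",np.round(np.degrees(np.arctan2(-e[0],e[1])),1),"sides",np.round(np.linalg.norm(np.roll(P,-1,0)-P,axis=1),3))
E
python3 -m crank '0 0 0 -0.09 1;0 0 0 -0.09 1;0 0 0 -0.09 1;0 0 0 -0.09 1;0 0 0 -0.09 1;0 0 0 -0.09 1;0 0 0 -0.09 1;0 0 0 -0.09 1;0 0 0 -0.09 1;0 0 0 -0.09 1' && python3 -m crank '0 0 0 -0.09 1;0.12 0 0 -0.03 1;0.12 0 0 0 1;0.12 0 0 0 1;0.12 -0.034 0 0 1;0 0 0.16 0 1;0 0 0.16 0 1;0 0 0.16 0 1;0 0 0 0 1;0 0 0 0 1'
python3 - <<'E'
from h import *
import pickle
c=grab("wrist"); cv2.imwrite("pics/c2.png",c["img"])
H=cv2.cvtColor(c["img"],cv2.COLOR_BGR2HSV); m=(H[...,0]>5)&(H[...,0]<25)&(H[...,1]>95)&(H[...,2]>70)
for p,n in blobs(m,60): print(p.tolist(),n,np.round(plane(c,p,.018)[:2],4))
go([.54,.101,.25],190.6)
E
```

```text
b ctr [ 0.512  -0.3715] yaw 5.3 sides [0.207 0.204 0.205 0.201]
a ctr [0.5223 0.3702] yaw -0.4 sides [0.207 0.203 0.203 0.205]
time: 10.6
ee_pos: [0.6335, 0.1253, 0.3906]
eef_rot: [-0.001, 1.0, -0.0, -0.001]
ft_force: [0.8, -0.5, 0.6]
width: 0.087
grip_force: 0.0
time: 11.6
ee_pos: [0.5402, 0.1021, 0.2959]
eef_rot: [-0.092, 0.996, -0.0, -0.0]
ft_force: [-0.1, 0.2, 0.5]
width: 0.0872
grip_force: 0.0
[7.7, 24.2] 247 [ 0.4235 -0.3474]
[169.9, 57.4] 2547 [ 0.4258 -0.128 ]
[273.8, 44.8] 291 [0.3842 0.0101]
[344.3, 92.4] 2119 [0.4263 0.1166]
[15.0, 80.5] 387 [ 0.4951 -0.3429]
[257.3, 96.7] 258 [ 0.4547 -0.0031]
[161.8, 123.5] 256 [ 0.5166 -0.1346]
[480.9, 153.6] 2096 [0.4722 0.3345]
[318.4, 150.6] 233 [0.5131 0.0958]
[175.2, 171.8] 221 [ 0.5844 -0.1113]
[318.0, 198.1] 186 [0.5848 0.1086]
[73.0, 225.4] 1394 [ 0.702  -0.2682]
[153.2, 273.8] 731 [ 0.7648 -0.138 ]
[486.0, 274.0] 736 [0.662  0.4092]
[458.9, 319.2] 3991 [0.7553 0.3921]
at [0.5408 0.1022 0.2969] head -169.4 -> turn -0.0 dx 0.005 dy -0.005 dz 0.235 q7 1.51
```

View pics/c2.png

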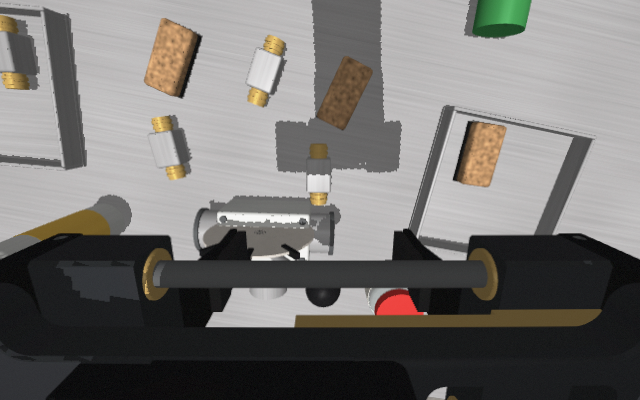

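c2's spigots are at (318,151) and (318,198), which puts its centre at (0.549,0.102) and confirms the first measurement from another height. Descending to grasp it slightly towards the robot.

```bash
python3 -m crank '0.005 -0.006 0.24 0 1;0 0 0.24 0 1;0 0 0.24 0 1;0 0 0.24 0 1;0 0 0.24 0 1;0 0 0.16 0 1;0 0 0.09 0 1;0 0 0 0 1;0 0 0 0 1' && python3 -m crank '0 0 0 0 -1;0 0 0 0 -1;0 0 0 0 -1;0 0 0 0 -1;0 0 0 0 -1;0 0 0 0 -1;0 0 0 0 -1;0 0 0 0 -1;0 0 0 0 -1;0 0 0 0 -1' 40
```

```text
time: 12.55
ee_pos: [0.5412, 0.1011, 0.0072]
eef_rot: [-0.092, 0.996, 0.0, 0.001]
ft_force: [0.8, 0.8, 0.5]
width: 0.0873
grip_force: 0.0
time: 13.55
ee_pos: [0.5397, 0.1006, 0.0055]
eef_rot: [-0.092, 0.996, -0.0, -0.0]
ft_force: [-0.8, -0.5, 0.1]
width: 0.0357
grip_force: 40.0
```

```bash
python3 -m crank '0 0 -0.1 0 -1;0 0 -0.24 0 -1;0 0 -0.24 0 -1;0 0 -0.24 0 -1;0 0 -0.2 0 -1;0 0 0 0 -1;0 0 0 0 -1' && python3 -c "
from h import *
go([.4624,-.4213,.2],185.3)"
```

```text
time: 14.25
ee_pos: [0.5397, 0.1008, 0.2095]
eef_rot: [-0.092, 0.996, 0.0, 0.0]
ft_force: [-0.3, 0.0, -3.3]
width: 0.0359
grip_force: 40.0
at [0.5397 0.1008 0.2095] head -169.4 -> turn 0.059 dx 0.626 dy -2.564 dz 0.048 q7 1.52
```

```bash
python3 -m crank '0 0 0 0.059 -1;0.057 -0.23 0 0 -1;0.057 -0.23 0 0 -1;0.057 -0.23 0 0 -1;0.057 -0.23 0 0 -1;0.057 -0.23 0 0 -1;0.057 -0.23 0 0 -1;0.057 -0.23 0 0 -1;0.057 -0.23 0 0 -1;0.057 -0.23 0 0 -1' && python3 -m crank '0.057 -0.23 0 0 -1;0.056 -0.23 0 0 -1;0 -0.034 0 0 -1;0 0 0 0 -1;0 0 0 0 -1;0 0 0 0 -1' && python3 -c "
from h import *
c=grab('wrist'); cv2.imwrite('pics/p1.png',c['img'])
go([.4624,-.4213,.0135],185.3)"
```

```text
time: 15.25
ee_pos: [0.4741, -0.3221, 0.2072]
eef_rot: [-0.046, 0.999, 0.001, -0.002]
ft_force: [0.9, 0.1, -2.1]
width: 0.0355
grip_force: 40.0
time: 15.85
ee_pos: [0.4629, -0.4195, 0.2087]
eef_rot: [-0.047, 0.999, 0.001, -0.0]
ft_force: [-0.7, -0.2, -2.8]
width: 0.0355
grip_force: 40.0
at [ 0.463  -0.4197  0.209 ] head -174.6 -> turn 0.001 dx 0.004 dy -0.008 dz 0.978 q7 2.49
```

View pics/p1.png

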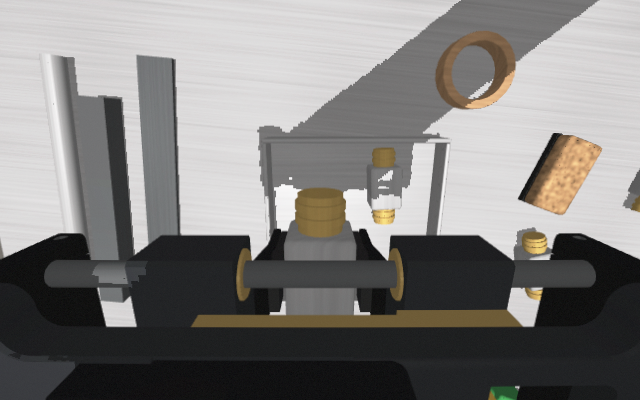

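The held coupling at (320,250) hangs in the tray (rim columns about 270 to 440), left of the sample at (383,185). Lowering it and letting go.

```bash
python3 -m crank '0.004 -0.008 0.2 0 -1;0 0 0.24 0 -1;0 0 0.24 0 -1;0 0 0.15 0 -1;0 0 0.1 0 -1;0 0 0.045 0 -1;0 0 0 0 -1;0 0 0 0 -1;0 0 0 0 -1' && python3 -m crank '0 0 0 0 0.2;0 0 0 0 0.2;0 0 0 0 0.2;0 0 0 0 0.2;0 0 -0.1 0 0.2;0 0 -0.24 0 0.2;0 0 -0.24 0 0.2;0 0 -0.24 0 1;0 0 -0.24 0 1;0 0 0 0 1' && python3 -c "
from h import *
go([.53,-.13,.25],180+19.2)"
```

```text
time: 16.8
ee_pos: [0.4625, -0.4236, 0.0161]
eef_rot: [-0.046, 0.999, -0.001, 0.001]
ft_force: [0.3, 0.2, -2.8]
width: 0.0357
grip_force: 40.0
time: 17.8
ee_pos: [0.4633, -0.4256, 0.2339]
eef_rot: [-0.046, 0.999, -0.003, 0.004]
ft_force: [-0.6, -0.6, -0.1]
width: 0.0686
grip_force: 0.0
at [ 0.4633 -0.4256  0.2339] head -174.8 -> turn -0.155 dx -0.801 dy 1.286 dz -0.08 q7 2.48
```

```bash
python3 -m crank '0 0 0 -0.09 1;0 0 0 -0.065 1;-0.115 0.184 -0.02 0 1;-0.115 0.184 -0.02 0 1;-0.115 0.184 -0.02 0 1;-0.115 0.184 -0.02 0 1;-0.115 0.184 0 0 1;-0.115 0.184 0 0 1;-0.11 0.182 0 0 1;0 0 0 0 1' && python3 -m crank '0 0 0 0 1;0 0 0 0 1'
cat >> h.py <<'E'
def look(n):
    c=grab("wrist"); cv2.imwrite(f"pics/{n}.png",c["img"]); H=cv2.cvtColor(c["img"],cv2.COLOR_BGR2HSV)
    m=(H[...,0]>5)&(H[...,0]<25)&(H[...,1]>75)&(H[...,2]>45)
    for ct in cv2.findContours(m.astype(np.uint8),0,2)[0]:
        A=cv2.contourArea(ct)
        if A<60 or ct[:,0,1].max()>232: continue
        z=.03 if A>900 else .018
        bx=cv2.minAreaRect(np.array([plane(c,x[0],z)[:2] for x in ct.astype(float)],np.float32))
        v=cv2.boxPoints(bx); e=v[1]-v[0]; f=v[2]-v[1]; l=e if np.hypot(*e)>np.hypot(*f) else f
        print(int(A),ct[:,0].mean(0).round(),np.round(bx[0],4),np.round(bx[1],3),"ang",np.round((np.degrees(np.arctan2(l[1],l[0]))+90)%180-90,1))
E
python3 -c "
from h import *
look('c3'); go([.5446,-.1244,.006],199.2)"
```

```text
time: 18.8
ee_pos: [0.544, -0.1241, 0.2397]
eef_rot: [-0.146, 0.989, 0.004, -0.002]
ft_force: [0.5, 0.0, 0.4]
width: 0.0872
grip_force: 0.0
time: 19.0
ee_pos: [0.5421, -0.1328, 0.2399]
eef_rot: [-0.14, 0.99, 0.003, -0.002]
ft_force: [0.6, -0.3, 0.5]
width: 0.0867
grip_force: 0.0
211 [324. 214.] [ 0.5869 -0.1092] [0.019 0.026] ang -73.9
300 [322. 159.] [ 0.5171 -0.1333] [0.022 0.026] ang -73.8
326 [434. 140.] [ 0.4537 -0.0022] [0.028 0.022] ang 81.0
2860 [526. 147.] [0.4289 0.1094] [0.053 0.092] ang -15.4
362 [168.  95.] [ 0.495  -0.3397] [0.021 0.028] ang -81.8
323 [465.  87.] [0.3816 0.0113] [0.029 0.02 ] ang 82.5
408 [97. 83.] [ 0.5059 -0.4237] [0.021 0.032] ang -84.3
2799 [349.  88.] [ 0.4274 -0.1268] [0.044 0.089] ang -13.8
412 [169.  30.] [ 0.4226 -0.3507] [0.02 0.03] ang -84.5
465 [99. 19.] [ 0.4334 -0.4305] [0.02  0.033] ang -88.5
at [ 0.5421 -0.133   0.24  ] head -163.9 -> turn -0.034 dx -0.026 dy 0.037 dz 1.17 q7 2.03
```

```bash
python3 -m crank '0 0 0 -0.034 1;-0.026 0.037 0.1 0 1;0 0 0.24 0 1;0 0 0.24 0 1;0 0 0.24 0 1;0 0 0.2 0 1;0 0 0.1 0 1;0 0 0.05 0 1;0 0 0 0 1;0 0 0 0 1' && python3 -m crank '0 0 0 0 -1;0 0 0 0 -1;0 0 0 0 -1;0 0 0 0 -1;0 0 0 0 -1;0 0 0 0 -1;0 0 0 0 -1;0 0 0 0 -1;0 0 0 0 -1;0 0 0 0 -1' 40 && python3 -m crank '0 0 -0.1 0 -1;0 0 -0.24 0 -1;0 0 -0.24 0 -1;0 0 -0.24 0 -1;0 0 -0.2 0 -1;0 0 0 0 -1;0 0 0 0 -1' && python3 -c "
from h import *
x=np.array([.9957,.0924]);y=np.array([-.0924,.9957]);o=np.array([.512,-.3715])
B=o+.05*x-.045*y; C=o+.047*x+.055*y
print(B,C)
h=np.radians(95.3); B=B+.008*np.array([np.cos(h),np.sin(h)]); print(B)
go([*B,.2],95.3)"
```

```text
time: 20.05
ee_pos: [0.5446, -0.1223, 0.0074]
eef_rot: [-0.167, 0.986, 0.003, -0.001]
ft_force: [0.9, -0.4, -1.0]
width: 0.0872
grip_force: 0.0
time: 21.05
ee_pos: [0.5438, -0.1216, 0.0062]
eef_rot: [-0.168, 0.986, 0.003, -0.002]
ft_force: [0.4, -0.7, -0.7]
width: 0.0357
grip_force: 40.0
time: 21.75
ee_pos: [0.5449, -0.1224, 0.2102]
eef_rot: [-0.168, 0.986, 0.003, -0.002]
ft_force: [0.1, 0.3, -3.3]
width: 0.0356
grip_force: 39.9
[ 0.565943  -0.4116865] [ 0.5537159 -0.3123937]
[ 0.56520404 -0.4037207 ]
at [ 0.5449 -0.1224  0.2102] head -160.7 -> turn 1.156 dx -1.41 dy -0.029 dz 0.051 q7 2.07
```

```bash
python3 -m crank '0 0 0 0.09 -1;0 0 0 0.09 -1;0 0 0 0.09 -1;0 0 0 0.09 -1;0 0 0 0.09 -1;0 0 0 0.09 -1;0 0 0 0.09 -1;0 0 0 0.09 -1;0 0 0 0.09 -1;0 0 0 0.09 -1' && python3 -m crank '0 0 0 0.09 -1;0 0 0 0.09 -1;0 0 0 0.076 -1;-0.2 0 0 0 -1;-0.2 0 0 0 -1;-0.2 0 0 0 -1;-0.2 0 0 0 -1;-0.2 0 0 0 -1;-0.2 0 0 0 -1;-0.2 -0.03 0 0 -1' && python3 -m crank '0 0 0 0 -1;0 0 0 0 -1;0 0 0 0 -1' && python3 -c "
from h import *
look('p2'); go([.5652,-.4037,.0135],95.3)"
```

```text
time: 22.75
ee_pos: [0.5436, -0.1222, 0.2076]
eef_rot: [0.515, 0.857, -0.0, -0.005]
ft_force: [0.4, 0.9, -2.2]
width: 0.0354
grip_force: 39.9
time: 23.75
ee_pos: [0.5642, -0.4023, 0.2054]
eef_rot: [0.674, 0.739, -0.0, -0.006]
ft_force: [0.4, 0.4, -1.4]
width: 0.0357
grip_force: 39.9
time: 24.05
ee_pos: [0.5646, -0.4003, 0.2069]
eef_rot: [0.673, 0.739, 0.0, -0.005]
ft_force: [0.7, -0.5, -1.9]
width: 0.0358
grip_force: 39.9
2102 [320. 205.] [ 0.5653 -0.4295] [0.06 0.06] ang -85.8
359 [270. 194.] [ 0.5034 -0.4211] [0.024 0.027] ang -86.6
285 [208. 196.] [ 0.4275 -0.4284] [0.02  0.027] ang -84.7
328 [200. 128.] [ 0.4175 -0.3486] [0.02  0.026] ang -81.6
420 [265. 123.] [ 0.4927 -0.3371] [0.023 0.026] ang -86.8
3430 [489.  36.] [ 0.7194 -0.2223] [0.114 0.056] ang 5.7
5019 [111.  41.] [ 0.3312 -0.2647] [0.089 0.07 ] ang 4.7
at [ 0.5649 -0.4001  0.2074] head 95.4 -> turn 0.001 dx -0.018 dy -0.0 dz 0.97 q7 0.77
```

```bash
python3 -m crank '-0.018 0 0.2 0 -1;0 0 0.24 0 -1;0 0 0.24 0 -1;0 0 0.15 0 -1;0 0 0.09 0 -1;0 0 0.045 0 -1;0 0 0 0 -1;0 0 0 0 -1;0 0 0 0 -1' && python3 -m crank '0 0 0 0 0.2;0 0 0 0 0.2;0 0 0 0 0.2;0 0 0 0 0.2;0 0 -0.1 0 0.2;0 0 -0.24 0 0.2;0 0 -0.24 0 0.2;0 0 -0.24 0 1;0 0 -0.24 0 1;0 0 0 0 1' && python3 -c "
from h import *
go([.42,0,.25],169.3)"
```

```text
time: 25.0
ee_pos: [0.5649, -0.4052, 0.0176]
eef_rot: [0.674, 0.739, 0.0, -0.002]
ft_force: [0.1, 0.2, -1.6]
width: 0.0359
grip_force: 39.9
time: 26.0
ee_pos: [0.567, -0.4077, 0.236]
eef_rot: [0.674, 0.739, 0.001, 0.002]
ft_force: [0.8, -0.3, 0.7]
width: 0.0687
grip_force: 0.0
at [ 0.567  -0.4077  0.236 ] head 95.2 -> turn -0.823 dx 1.101 dy 1.867 dz -0.07 q7 0.78
```

```bash
python3 -m crank '0 0 0 -0.09 1;0 0 0 -0.09 1;0 0 0 -0.09 1;0 0 0 -0.09 1;0 0 0 -0.09 1;0 0 0 -0.09 1;0 0 0 -0.09 1;0 0 0 -0.09 1;0 0 0 -0.09 1;0 0 0 -0.013 1' && python3 -m crank '0.11 0.187 -0.01 0 1;0.11 0.187 -0.01 0 1;0.11 0.187 -0.01 0 1;0.11 0.187 -0.01 0 1;0.11 0.187 -0.01 0 1;0.11 0.187 -0.01 0 1;0.11 0.187 -0.01 0 1;0.11 0.187 0 0 1;0.11 0.187 0 0 1;0.11 0.187 0 0 1' && python3 -m crank '0 0 0 0 1;0 0 0 0 1;0 0 0 0 1' && python3 -c "
from h import *
look('c1'); go([.4175,.0035,.006],169.3)"
```

```text
time: 27.0
ee_pos: [0.5648, -0.4057, 0.2274]
eef_rot: [0.092, 0.996, 0.002, -0.003]
ft_force: [-0.4, 0.8, -0.3]
width: 0.0869
grip_force: 0.0
time: 28.0
ee_pos: [0.4173, 0.0041, 0.2446]
eef_rot: [0.095, 0.995, 0.002, -0.002]
ft_force: [0.8, 0.3, -0.4]
width: 0.0865
grip_force: 0.0
time: 28.3
ee_pos: [0.4183, 0.0016, 0.2445]
eef_rot: [0.095, 0.996, 0.002, -0.003]
ft_force: [-0.7, -0.4, 0.2]
width: 0.0867
grip_force: 0.0
204 [322. 205.] [ 0.4585 -0.0036] [0.026 0.019] ang 79.2
285 [320. 153.] [0.3867 0.0099] [0.025 0.021] ang 79.2
2793 [568. 172.] [0.4726 0.3266] [0.093 0.056] ang 2.6
2366 [406. 167.] [0.4269 0.1135] [0.047 0.089] ang -15.1
3455 [111. 143.] [ 0.3224 -0.2477] [0.078 0.09 ] ang -84.2
at [0.4183 0.0015 0.2444] head 169.1 -> turn -0.002 dx 0.006 dy 0.009 dz 1.192 q7 1.29
```

c1's centre is (0.4226,0.0032). Block 1, expected at (0.427,−0.124), isn't in the list, so I'll look at that after this grasp.

```bash
python3 -m crank '0 0.01 0.2 0 1;0 0 0.24 0 1;0 0 0.24 0 1;0 0 0.24 0 1;0 0 0.15 0 1;0 0 0.08 0 1;0 0 0.035 0 1;0 0 0 0 1;0 0 0 0 1' && python3 -m crank '0 0 0 0 -1;0 0 0 0 -1;0 0 0 0 -1;0 0 0 0 -1;0 0 0 0 -1;0 0 0 0 -1;0 0 0 0 -1;0 0 0 0 -1;0 0 0 0 -1;0 0 0 0 -1' 40 && python3 -m crank '0 0 -0.1 0 -1;0 0 -0.24 0 -1;0 0 -0.24 0 -1;0 0 -0.24 0 -1;0 0 -0.2 0 -1;0 0 0 0 -1;0 0 0 0 -1' && python3 -c "
from h import *
go([.5537-.003,-.3124,.2],185.3)"
```

```text
time: 29.25
ee_pos: [0.418, 0.0055, 0.0083]
eef_rot: [0.094, 0.996, 0.002, -0.002]
ft_force: [-0.7, -0.4, 0.6]
width: 0.0872
grip_force: 0.0
time: 30.25
ee_pos: [0.4172, 0.0057, 0.0075]
eef_rot: [0.093, 0.996, 0.002, -0.003]
ft_force: [-1.1, -1.1, 1.8]
width: 0.0359
grip_force: 40.0
time: 30.95
ee_pos: [0.4184, 0.0048, 0.2115]
eef_rot: [0.093, 0.996, 0.002, -0.002]
ft_force: [-0.7, 0.1, -2.0]
width: 0.0359
grip_force: 40.0
at [0.4184 0.0048 0.2115] head 169.3 -> turn -0.177 dx -0.512 dy -1.64 dz 0.057 q7 1.28
```

View pics/c1.png

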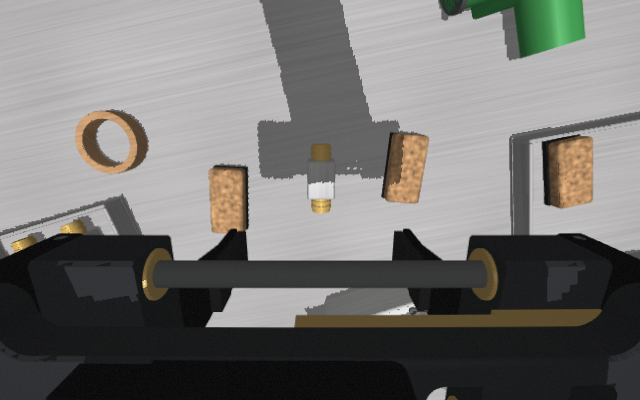

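Image c1: block 1 was knocked and now lies at (229,199), straight along x. I'll measure it again later and place this coupling first.

```bash
python3 -m crank '0 0 0 -0.088 -1;0 0 0 -0.089 -1;-0.062 -0.205 0 0 -1;-0.062 -0.205 0 0 -1;-0.062 -0.205 0 0 -1;-0.062 -0.205 0 0 -1;-0.062 -0.205 0 0 -1;-0.062 -0.205 0 0 -1;-0.062 -0.205 0 0 -1;-0.062 -0.203 0 0 -1' && python3 -m crank '0 0 0 0 -1;0 0 0 0 -1;0 0 0 0 -1;0 0 0 0 -1' && python3 -c "
from h import *
look('p3'); go([.5477,-.313,.0135],185.3)"
```

```text
time: 31.95
ee_pos: [0.5466, -0.3135, 0.2063]
eef_rot: [-0.046, 0.999, 0.003, -0.004]
ft_force: [0.8, -0.9, -2.2]
width: 0.0356
grip_force: 40.0
time: 32.35
ee_pos: [0.547, -0.311, 0.2087]
eef_rot: [-0.047, 0.999, 0.003, -0.003]
ft_force: [-0.0, 0.6, -2.7]
width: 0.0354
grip_force: 40.0
2060 [318. 203.] [ 0.5714 -0.307 ] [0.059 0.06 ] ang -84.6
282 [200. 192.] [ 0.5701 -0.454 ] [0.027 0.02 ] ang 5.3
363 [262. 188.] [ 0.5618 -0.3783] [0.027 0.023] ang 3.0
354 [229. 140.] [ 0.5063 -0.4212] [0.02  0.028] ang -84.7
351 [300. 137.] [ 0.4955 -0.3373] [0.021 0.026] ang -84.6
415 [223.  72.] [ 0.4328 -0.4278] [0.021 0.028] ang -84.7
401 [296.  69.] [ 0.4227 -0.348 ] [0.02  0.026] ang -84.5
3715 [492.  89.] [ 0.4277 -0.1312] [0.05 0.09] ang -14.0
799 [386.   9.] [ 0.3551 -0.2565] [0.02  0.067] ang -84.2
at [ 0.5471 -0.3112  0.2091] head -174.7 -> turn 0.0 dx -0.002 dy -0.009 dz 0.978 q7 2.16
```

Block 1 did not move after all: it is at (0.428,−0.13) at −14°. The row filter had dropped it and the view was turned. Lowering the coupling.

```bash
python3 -m crank '-0.002 -0.009 0.2 0 -1;0 0 0.24 0 -1;0 0 0.24 0 -1;0 0 0.15 0 -1;0 0 0.09 0 -1;0 0 0.045 0 -1;0 0 0 0 -1;0 0 0 0 -1;0 0 0 0 -1' && python3 -m crank '0 0 0 0 0.2;0 0 0 0 0.2;0 0 0 0 0.2;0 0 0 0 0.2;0 0 -0.1 0 0.2;0 0 -0.24 0 0.2;0 0 -0.24 0 0.2;0 0 -0.24 0 1;0 0 -0.24 0 1;0 0 0 0 1' && python3 -c "
from h import *
go([.43,-.16,.25],166)"
```

```text
time: 33.3
ee_pos: [0.5476, -0.3135, 0.0178]
eef_rot: [-0.046, 0.999, 0.002, -0.001]
ft_force: [-0.3, -0.1, -2.5]
width: 0.0358
grip_force: 40.0
time: 34.3
ee_pos: [0.5503, -0.3159, 0.2361]
eef_rot: [-0.046, 0.999, 0.0, 0.003]
ft_force: [0.2, 0.4, 0.4]
width: 0.0686
grip_force: 0.0
at [ 0.5503 -0.3159  0.2361] head -174.8 -> turn 0.214 dx 0.772 dy 0.611 dz -0.069 q7 2.16
```

```bash
python3 -m crank '0.106 0.166 -0.02 0 1;0.106 0.166 -0.02 0 1;0.106 0.166 -0.02 0 1;0.106 0.166 0 0 1;0.106 0.166 0 0 1;0 0 0 0.09 1;0 0 0 0.09 1;0 0 0 0.034 1;0 0 0 0 1;0 0 0 0 1' && python3 -c "
from h import *
look('b1'); go([.4285,-.126,.005],166)"
```

```text
time: 35.3
ee_pos: [0.427, -0.1588, 0.2415]
eef_rot: [0.121, 0.993, 0.002, -0.003]
ft_force: [-0.5, -0.1, -0.3]
width: 0.0872
grip_force: 0.0
284 [183. 209.] [ 0.4275 -0.3503] [0.022 0.03 ] ang -77.9
2286 [346. 167.] [ 0.4259 -0.1265] [0.044 0.088] ang -13.8
2946 [528. 128.] [0.4265 0.1097] [0.054 0.088] ang -15.5
3347 [223. 116.] [ 0.3236 -0.2541] [0.081 0.077] ang 76.1
at [ 0.4271 -0.1588  0.2415] head 166.1 -> turn 0.001 dx 0.033 dy 0.161 dz 1.183 q7 1.58
```

```bash
python3 -m crank '0.04 0.16 0 0 1;0 0 0.2 0 1;0 0 0.24 0 1;0 0 0.24 0 1;0 0 0.24 0 1;0 0 0.14 0 1;0 0 0.08 0 1;0 0 0.035 0 1;0 0 0 0 1;0 0 0 0 1' && python3 -m crank '0 0 0 0 -1;0 0 0 0 -1;0 0 0 0 -1;0 0 0 0 -1;0 0 0 0 -1;0 0 0 0 -1;0 0 0 0 -1;0 0 0 0 -1;0 0 0 0 -1;0 0 0 0 -1' 35 && python3 -m crank '0 0 -0.1 0 -1;0 0 -0.24 0 -1;0 0 -0.24 0 -1;0 0 -0.24 0 -1;0 0 -0.24 0 -1;0 0 -0.2 0 -1;0 0 0 0 -1;0 0 0 0 -1' && python3 -c "
from h import *
go([.575,.365,.25],90)"
```

```text
time: 36.35
ee_pos: [0.4265, -0.1247, 0.0076]
eef_rot: [0.122, 0.993, 0.002, -0.002]
ft_force: [-0.0, -0.1, 0.3]
width: 0.0871
grip_force: 0.0
time: 37.35
ee_pos: [0.4258, -0.1246, 0.0068]
eef_rot: [0.122, 0.993, 0.002, -0.003]
ft_force: [-1.0, 1.1, 1.5]
width: 0.0447
grip_force: 35.0
time: 38.15
ee_pos: [0.4273, -0.1258, 0.259]
eef_rot: [0.122, 0.993, 0.002, -0.002]
ft_force: [0.0, 0.5, -2.1]
width: 0.0447
grip_force: 35.0
at [ 0.4273 -0.1258  0.259 ] head 166.0 -> turn 0.844 dx 2.454 dy 0.738 dz 0.045 q7 1.51
```

```bash
python3 -m crank '0 0 0 0.085 -1;0 0 0 0.085 -1;0 0 0 0.085 -1;0 0 0 0.085 -1;0 0 0 0.085 -1;0 0 0 0.085 -1;0 0 0 0.085 -1;0 0 0 0.085 -1;0 0 0 0.085 -1;0 0 0 0.08 -1' && python3 -c "
from h import *
go([.572,.365,.25],90)
a,b=grab('scene'),grab('side'); print(tri(a,(451.3,152.8),b,(197.8,180)))" && python3 -m crank '0.22 0.066 0 0 -1;0.22 0.066 0 0 -1;0.22 0.066 0 0 -1;0.22 0.066 0 0 -1;0.22 0.066 0 0 -1;0.22 0.066 0 0 -1;0.22 0.066 0 0 -1;0.22 0.066 0 0 -1;0.22 0.066 0 0 -1;0.22 0.066 0 0 -1' && python3 -m crank '0.22 0.06 0 0 -1;0.03 0 0 0 -1;0 0 0 0 -1;0 0 0 0 -1;0 0 0 0 -1' && python3 -c "
from h import *
look('p4');go([.572,.365,.0145],90)"
```

```text
time: 39.15
ee_pos: [0.4262, -0.1256, 0.2567]
eef_rot: [0.709, 0.705, -0.001, -0.005]
ft_force: [0.2, 0.7, -2.1]
width: 0.0445
grip_force: 35.0
at [ 0.4262 -0.1256  0.2567] head 89.6 -> turn -0.004 dx 2.453 dy 0.729 dz 0.033 q7 0.18
(array([0.22327417, 0.28243083, 0.21673314]), np.float64(0.0023748973403660543))
time: 40.25
ee_pos: [0.5595, 0.3155, 0.2587]
eef_rot: [0.706, 0.708, -0.001, -0.004]
ft_force: [0.9, 0.6, -1.3]
width: 0.0449
grip_force: 35.0
time: 40.75
ee_pos: [0.5721, 0.3622, 0.2607]
eef_rot: [0.708, 0.706, -0.0, -0.003]
ft_force: [0.4, 0.5, -1.6]
width: 0.0446
grip_force: 35.0
at [0.5721 0.3623 0.2609] head 89.9 -> turn -0.001 dx 0.013 dy -0.001 dz 1.232 q7 -0.73
```

```bash
python3 -m crank '0.013 0 0.24 0 -1;0 0 0.24 0 -1;0 0 0.24 0 -1;0 0 0.24 0 -1;0 0 0.14 0 -1;0 0 0.08 0 -1;0 0 0.035 0 -1;0 0 0 0 -1;0 0 0 0 -1' && python3 -m crank '0 0 0 0 0.32;0 0 0 0 0.32;0 0 0 0 0.32;0 0 0 0 0.32;0 0 -0.1 0 0.32;0 0 -0.24 0 0.32;0 0 -0.24 0 0.32;0 0 -0.24 0 1;0 0 -0.24 0 1;0 0 0 0 1' && python3 -c "
from h import *
go([.43,.14,.25],164.8)"
```

```text
time: 41.7
ee_pos: [0.5715, 0.3685, 0.0196]
eef_rot: [0.708, 0.707, 0.001, -0.003]
ft_force: [0.4, -0.1, -0.8]
width: 0.0445
grip_force: 35.0
time: 42.7
ee_pos: [0.5736, 0.3687, 0.2381]
eef_rot: [0.708, 0.707, 0.006, -0.003]
ft_force: [-0.3, -0.5, -0.7]
width: 0.0739
grip_force: 0.0
at [0.5736 0.3687 0.2381] head 89.9 -> turn -0.832 dx 0.393 dy -1.292 dz -0.06 q7 -0.74
```

```bash
python3 -m crank '0 0 0 -0.085 1;0 0 0 -0.085 1;0 0 0 -0.085 1;0 0 0 -0.085 1;0 0 0 -0.085 1;0 0 0 -0.085 1;0 0 0 -0.085 1;0 0 0 -0.085 1;0 0 0 -0.085 1;0 0 0 -0.067 1' && python3 -m crank '0.056 -0.184 -0.01 0 1;0.056 -0.184 -0.01 0 1;0.056 -0.184 -0.01 0 1;0.056 -0.184 0 0 1;0.056 -0.184 0 0 1;0.056 -0.184 0 0 1;0.056 -0.184 0 0 1;0 0 0 0 1;0 0 0 0 1;0 0 0 0 1' && python3 -c "
from h import *
look('b2');go([.4275,.1137,.0065],164.8)"
```

```text
time: 43.7
ee_pos: [0.5714, 0.3668, 0.2293]
eef_rot: [0.129, 0.992, 0.002, -0.003]
ft_force: [0.2, -0.9, -0.3]
width: 0.0869
grip_force: 0.0
time: 44.7
ee_pos: [0.4287, 0.1396, 0.2352]
eef_rot: [0.132, 0.991, 0.002, -0.003]
ft_force: [-0.2, 0.6, -0.8]
width: 0.087
grip_force: 0.0
2262 [294. 179.] [0.4269 0.1165] [0.043 0.088] ang -15.1
1594 [ 25. 180.] [ 0.3336 -0.2264] [0.06  0.085] ang -30.9
2645 [469. 173.] [0.4727 0.3282] [0.093 0.05 ] ang 2.9
at [0.4286 0.1397 0.2351] head 164.9 -> turn 0.001 dx -0.029 dy -0.127 dz 1.143 q7 0.92
```

View pics/b2.png

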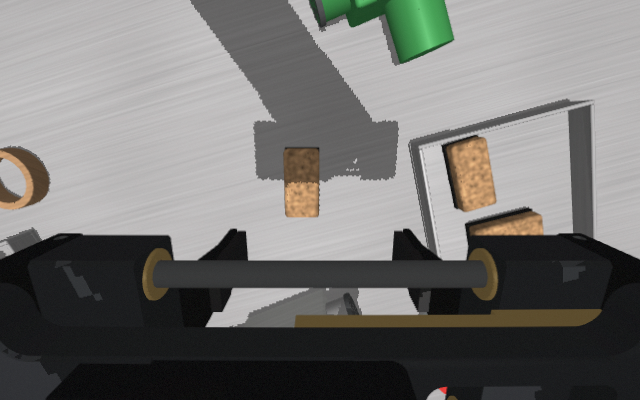

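Image b2: block 2 is at (302,182) and block 1 lies in the left tray at (507,225), beside the sample at (470,173). Picking block 2.

```bash
python3 -m crank '-0.024 -0.119 0 0 1;0 0 0.2 0 1;0 0 0.24 0 1;0 0 0.24 0 1;0 0 0.22 0 1;0 0 0.13 0 1;0 0 0.08 0 1;0 0 0.03 0 1;0 0 0 0 1;0 0 0 0 1' && python3 -m crank '0 0 0 0 -1;0 0 0 0 -1;0 0 0 0 -1;0 0 0 0 -1;0 0 0 0 -1;0 0 0 0 -1;0 0 0 0 -1;0 0 0 0 -1;0 0 0 0 -1;0 0 0 0 -1' 35 && python3 -m crank '0 0 -0.1 0 -1;0 0 -0.24 0 -1;0 0 -0.24 0 -1;0 0 -0.24 0 -1;0 0 -0.24 0 -1;0 0 0 0 -1;0 0 0 0 -1' && python3 -c "
from h import *
go([.475,.42,.2],180)"
```

```text
time: 45.75
ee_pos: [0.4263, 0.1162, 0.0077]
eef_rot: [0.132, 0.991, 0.003, -0.002]
ft_force: [-0.5, -0.1, -0.0]
width: 0.0871
grip_force: 0.0
time: 46.75
ee_pos: [0.4256, 0.1157, 0.0071]
eef_rot: [0.132, 0.991, 0.002, -0.003]
ft_force: [-0.9, 0.3, 1.2]
width: 0.0444
grip_force: 35.0
time: 47.45
ee_pos: [0.4271, 0.1145, 0.2197]
eef_rot: [0.132, 0.991, 0.002, -0.002]
ft_force: [-0.4, -0.4, -1.3]
width: 0.0447
grip_force: 35.0
at [0.4271 0.1145 0.2197] head 164.8 -> turn -0.169 dx -0.24 dy 1.527 dz 0.098 q7 0.98
```

```bash
python3 -m crank '0 0 0 -0.085 -1;0 0 0 -0.084 -1;-0.035 0.218 0 0 -1;-0.035 0.218 0 0 -1;-0.035 0.218 0 0 -1;-0.035 0.218 0 0 -1;-0.035 0.218 0 0 -1;-0.035 0.218 0 0 -1;-0.03 0.218 0 0 -1;0 0 0 0 -1' && python3 -m crank '0 0 0 0 -1;0 0 0 0 -1;0 0 0 0 -1' && python3 -c "
from h import *
look('p5');go([.475,.42,.0155],180)"
```

```text
time: 48.45
ee_pos: [0.4712, 0.425, 0.2166]
eef_rot: [-0.004, 1.0, 0.003, -0.006]
ft_force: [-0.6, -1.0, -1.3]
width: 0.0447
grip_force: 35.0
time: 48.75
ee_pos: [0.475, 0.4182, 0.2201]
eef_rot: [0.001, 1.0, 0.002, -0.002]
ft_force: [-0.7, 0.1, -0.3]
width: 0.0447
grip_force: 35.0
2689 [248. 180.] [0.4737 0.3313] [0.091 0.047] ang 2.8
603 [495. 107.] [0.3929 0.6363] [0.127 0.052] ang 51.7
at [0.4751 0.4184 0.2204] head 179.9 -> turn -0.001 dx 0.0 dy 0.008 dz 1.024 q7 0.59
```

View pics/p5.png

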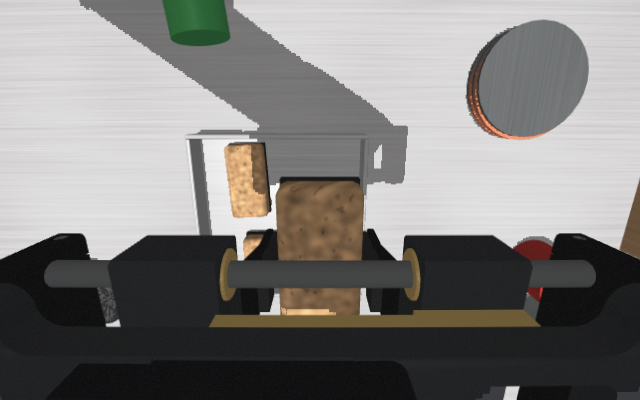

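The held block (318,240) is over the left tray's free side. The sample (248,180) and block 1 (255,240) are clear of it. Lowering.

```bash
python3 -m crank '0 0.008 0.2 0 -1;0 0 0.24 0 -1;0 0 0.24 0 -1;0 0 0.16 0 -1;0 0 0.1 0 -1;0 0 0.06 0 -1;0 0 0.015 0 -1;0 0 0 0 -1;0 0 0 0 -1' && python3 -m crank '0 0 0 0 0.3;0 0 0 0 0.3;0 0 0 0 0.3;0 0 0 0 0.3;0 0 -0.1 0 0.3;0 0 -0.24 0 0.3;0 0 -0.24 0 0.3;0 0 -0.24 0 1;0 0 -0.24 0 1;0 0 -0.24 0 1' && python3 -c "
from h import *
go([.5,.0,.4],180)"
```

```text
time: 49.7
ee_pos: [0.4742, 0.4229, 0.0188]
eef_rot: [-0.0, 1.0, 0.003, -0.002]
ft_force: [-0.5, -0.4, -0.6]
width: 0.0446
grip_force: 35.0
time: 50.7
ee_pos: [0.4745, 0.4209, 0.2796]
eef_rot: [-0.0, 1.0, 0.003, -0.002]
ft_force: [0.9, 0.0, -0.8]
width: 0.0731
grip_force: 0.0
at [0.4745 0.4209 0.2796] head -180.0 -> turn 0.001 dx -0.128 dy -2.104 dz -0.602 q7 0.6
```

```bash
python3 -m crank '0 -0.2 -0.1 0 1;0 -0.2 -0.1 0 1;0 -0.2 -0.1 0 1;0 -0.2 -0.1 0 1;0 -0.2 -0.1 0 1;-0.02 -0.22 -0.1 0 1;-0.02 -0.22 0 0 1;-0.02 -0.22 0 0 1;-0.03 -0.22 0 0 1;-0.03 -0.22 0 0 1' && python3 -m crank '0 0 0 0 1;0 0 0 0 1'
python3 - <<'E'
from h import *
look('end1')
a,b=grab("scene"),grab("side"); cv2.imwrite("pics/end_s.png",a["img"])
for n,c in (("scene",a),("side",b)):
    k=cv2.cvtColor(c["img"],cv2.COLOR_BGR2HSV)[...,2]<50
    print(n,[(p.tolist(),s) for p,s in blobs(k,20,400) if 250<p[0]<400 and 100<p[1]<350])
go([.6335,.1249,.3],98.9)
E
```

```text
time: 51.7
ee_pos: [0.4994, -0.0012, 0.3954]
eef_rot: [-0.0, 1.0, 0.002, -0.002]
ft_force: [1.5, -0.1, -0.7]
width: 0.0872
grip_force: 0.0
time: 51.9
ee_pos: [0.4996, -0.0001, 0.395]
eef_rot: [0.001, 1.0, 0.003, -0.003]
ft_force: [0.2, 0.4, -0.8]
width: 0.0871
grip_force: 0.0
128 [155. 209.] [ 0.5915 -0.3123] [0.021 0.03 ] ang -80.5
84 [ 75. 199.] [ 0.5716 -0.4635] [0.027 0.017] ang 6.3
212 [116. 195.] [ 0.5625 -0.3815] [0.027 0.038] ang -80.6
1200 [514. 197.] [0.567  0.3627] [0.1   0.046] ang 89.9
161 [145. 172.] [ 0.5183 -0.3192] [0.022 0.031] ang -80.9
158 [ 89. 166.] [ 0.5072 -0.424 ] [0.02  0.033] ang -84.0
152 [133. 159.] [ 0.4963 -0.3409] [0.021 0.031] ang -81.0
1457 [553. 149.] [0.476  0.4196] [0.087 0.057] ang 0.3
1407 [502. 150.] [0.4735 0.3274] [0.089 0.054] ang 2.3
178 [ 77. 125.] [ 0.4355 -0.4301] [0.033 0.019] ang 89.8
174 [120. 119.] [ 0.4249 -0.3513] [0.02  0.032] ang -82.0
2090 [165.  54.] [ 0.3254 -0.2513] [0.086 0.077] ang 64.3
scene [([291.9, 100.4], 137), ([331.4, 238.1], 89)]
side [([319.1, 114.1], 113)]
at [0.4995 0.0021 0.3952] head -179.8 -> turn 0.903 dx 0.503 dy 0.757 dz 0.476 q7 1.47
```

View pics/end1.png

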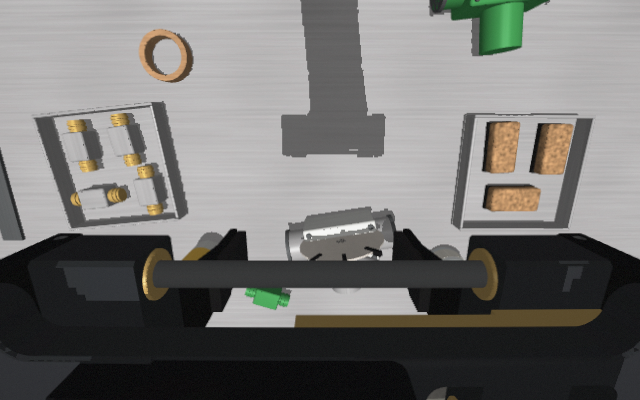

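Every block and coupling is now in its tray: four couplings around (115,160) and three blocks around (525,165). The bench is clear, and the lever is still at 40° (331,238). Now I'll return the lever.

```bash
python3 -m crank '0 0 0 0.09 1;0 0 0 0.09 1;0 0 0 0.09 1;0 0 0 0.09 1;0 0 0 0.09 1;0 0 0 0.09 1;0 0 0 0.09 1;0 0 0 0.09 1;0 0 0 0.09 1;0 0 0 0.09 1' && python3 -m crank '0.12 0.19 0 0 1;0.12 0.19 0 0 1;0.12 0.19 0 0 1;0.14 0.187 0 0 1;0 0 0.15 0 1;0 0 0.15 0 1;0 0 0.17 0 1;0 0 0 0 1;0 0 0 0 1;0 0 0 0 1' && python3 -c "
from h import *
go([.634,.125,.172],98.9)"
```

```text
time: 53.05
ee_pos: [0.4996, 0.002, 0.3952]
eef_rot: [0.65, 0.76, 0.0, -0.004]
ft_force: [0.7, 0.6, -0.7]
width: 0.0868
grip_force: 0.0
time: 54.05
ee_pos: [0.6336, 0.1243, 0.3035]
eef_rot: [0.649, 0.761, 0.002, -0.003]
ft_force: [-0.1, -0.2, 0.4]
width: 0.0867
grip_force: 0.0
at [0.6336 0.1243 0.3035] head 99.1 -> turn 0.002 dx 0.003 dy 0.003 dz 0.658 q7 -0.22
```

```bash
python3 -m crank '0 0 0.16 0 1;0 0 0.16 0 1;0 0 0.16 0 1;0 0 0.1 0 1;0 0 0.07 0 1;0 0 0 0 1;0 0 0 0 1' && python3 -m crank '0 0 0 0 -1;0 0 0 0 -1;0 0 0 0 -1;0 0 0 0 -1;0 0 0 0 -1;0 0 0 0 -1;0 0 0 0 -1;0 0 0 0 -1;0 0 0 0 -1;0 0 0 0 -1' 12 && python3 -m crank '0 0 0 0 -1' && python3 -c "
from h import *
go([.6477,.0420,.2032],98.9)"
```

```text
time: 54.75
ee_pos: [0.6331, 0.1245, 0.1727]
eef_rot: [0.649, 0.761, 0.001, -0.003]
ft_force: [0.1, 0.6, 0.9]
width: 0.0868
grip_force: 0.0
time: 55.75
ee_pos: [0.6334, 0.1242, 0.1712]
eef_rot: [0.649, 0.761, 0.001, -0.003]
ft_force: [6.0, -0.3, -1.3]
width: 0.035
grip_force: 12.0
time: 55.85
ee_pos: [0.6334, 0.1242, 0.1712]
eef_rot: [0.649, 0.76, 0.001, -0.003]
ft_force: [5.4, 0.8, -2.4]
width: 0.0351
grip_force: 12.0
at [0.6334 0.1242 0.1712] head 99.0 -> turn 0.001 dx -0.417 dy 0.007 dz -0.16 q7 -0.25
```

```bash
python3 -m crank '-0.04 0 -0.028 0 -1;-0.04 0 -0.028 0 -1;-0.044 0 -0.023 0 -1;-0.043 0 -0.022 0 -1;-0.062 0 -0.02 0 -1;-0.062 0 -0.019 0 -1;-0.063 0 -0.007 0 -1;-0.064 0.006 -0.006 0 -1;0 0 0 0 -1;0 0 0 0 -1' && python3 -m crank '0 0 0 0 -1;0 0 0 0 -1' && python3 -c "
from h import *
go([.6477,.0420,.2032],98.9)"
```

```text
time: 56.85
ee_pos: [0.6465, 0.0399, 0.2013]
eef_rot: [0.65, 0.76, -0.001, -0.003]
ft_force: [-3.1, -1.5, 5.8]
width: 0.0349
grip_force: 12.0
time: 57.05
ee_pos: [0.6464, 0.0404, 0.2013]
eef_rot: [0.65, 0.76, -0.001, -0.003]
ft_force: [-2.3, -3.1, 4.8]
width: 0.0347
grip_force: 12.0
at [0.6464 0.0404 0.2013] head 99.0 -> turn 0.001 dx 0.007 dy 0.008 dz -0.01 q7 -0.1
```

```bash
python3 -m crank '0.008 0 0 0 -1;0 0 0 0 -1;0 0 0 0 -1;0 0 0 0 -1' && python3 -m crank '0 0 0 0 1;0 0 0 0 1;0 0 0 0 1;0 0 0 0 1;0 0 0 0 1;0 0 0 0 1;0 0 0 0 1;0 0 0 0 1' && python3 -m crank '0 0 -0.1 0 1;0 0 -0.2 0 1;0 0 -0.2 0 1;0 0 -0.2 0 1;0.15 -0.15 -0.1 0 1;0.15 -0.15 0 0 1;0.15 -0.15 0 0 1;0.15 -0.15 0 0 1;0 0 0 0 1;0 0 0 0 1'
python3 - <<'E'
from h import *
a,b=grab("scene"),grab("side")
pix=[]
for n,c in (("scene",a),("side",b)):
    k=cv2.cvtColor(c["img"],cv2.COLOR_BGR2HSV)[...,2]<50
    print(n,[(p.tolist(),s) for p,s in blobs(k,20,400) if 250<p[0]<400 and 100<p[1]<350],proj(c,[[.648,.042,.22],[.6495,.0291,.2194]]).round(1).tolist())
cv2.imwrite("pics/l3.png",np.hstack([cv2.resize(a["img"][160:310,200:400],None,fx=2,fy=2,interpolation=3),cv2.resize(b["img"][110:260,260:460],None,fx=2,fy=2,interpolation=3)]))
E
```

```text
time: 57.45
ee_pos: [0.6462, 0.0424, 0.2013]
eef_rot: [0.649, 0.76, -0.0, -0.004]
ft_force: [-4.5, -1.8, 5.0]
width: 0.0349
grip_force: 12.0
time: 58.25
ee_pos: [0.6465, 0.0432, 0.2011]
eef_rot: [0.649, 0.761, 0.0, -0.004]
ft_force: [-0.1, 0.0, 0.1]
width: 0.0851
grip_force: 0.0
time: 59.25
ee_pos: [0.5096, 0.1425, 0.363]
eef_rot: [0.649, 0.761, 0.001, -0.003]
ft_force: [0.4, -0.2, 0.1]
width: 0.0871
grip_force: 0.0
scene [([298.6, 222.3], 41)] [[297.0, 219.7], [291.9, 218.4]]
side [([311.0, 105.8], 98), ([354.1, 157.3], 37)] [[354.6, 156.3], [357.9, 158.0]]
```

View pics/l3.png

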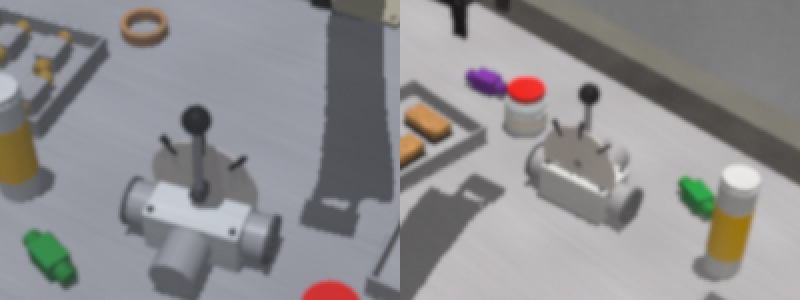

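The ball is at scene (298,220) and side (354.5,157), against (297,219.7) and (354.6,156.3) predicted for upright. The stem covers the middle mark and the gripper is clear, so I'm handing in.

```bash
python3 -c "
from bench import workorder
print(workorder.close_job())"
```

```text
the job is handed in; nothing more can be done
None
```

The job is handed in: the lever was set to 40° left first, two sanding blocks and three couplings then went into their matching trays, and the lever is back upright and released, within about 0.02 rad by the camera check.

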